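Meter three conduit couplers from the bench hopper

ROBOT

A 6-joint arm with a two-finger parallel gripper is mounted at the origin on a cart in front of the work surface, level with it; the furniture and walls round the work are solid. World frame = base frame: x ahead of the robot, y to its left, z up, the work surface at z = 0. Lengths are in mm, angles in degrees, forces in N, time in s.
With the tool pointing down it reaches from about 300 to 850 mm from the base axis. Payload 4.2 kg.
Tool frame: the origin (TCP) lies between the finger pads; the fingertips stand ahead of it and the grasp point (between the pads) lies 3 mm ahead of it (nose_length is the z of the fingertips in the tool frame, in mm); z points along the fingers, y is the line along which they close (so a half turn about z gives the same grasp; the last joint's range is limited). The gripper opens to 91 mm and grips with 3 to 60 N. Pads are 32 mm wide; open, the fingers measure 118 mm over their backs; the gripper's body (76 mm by 178 mm) begins 60 mm behind the grasp point.
Start: joints at [74.656, 18.312, 89.639, -0, 72.044, -1.146], TCP at [141.032, 557.45, 235.976] pointing down, gripper open.
Joint ranges: [-177.97, 177.97], [-48.28, 115.42], [12.27, 149.76], [-77.06, 257.06], [2.81, 150.46], [-146.56, 146.56]. Speed limits (degrees/s): [147.25, 147.25, 180, 180, 180, 180].

INTERFACE

Orientations are given as [roll, pitch, yaw] about the fixed x, y, z axes, in that order (R = Rz(yaw) Ry(pitch) Rx(roll)).
In Python, from workcell import state, grab_frame, camera_params, job_done, nose_length gives the robot as it stands.
- The arm moves only by the tool step_arm, never from a script. Its argument "plan" is a list that holds one entry, the list of rows, each a list of 5 numbers: the shift along the tool's x, y, z in cm, then the turn about the tool's z in rad, then the opening, from 0 (shut) to 1 (fully open). In form: [[[x, y, z, turn, gripper], ...]]. A call has 1 to 20 rows; each row is the pose to reach, as a shift and turn from the pose commanded when the call began, along the tool's axes at that moment; what a row does not reach only later rows make up. A row lasts 1/8 s, in which the tool goes at most 62.5 mm and 10.7 degrees, less where a joint would pass 70% of its speed; a pose out of reach is approached as far as the arm can. A call with a gripper value outside its range is refused whole. The fingers move at their own pace and stop on an object; "newtons" is the grip in N (left out, the last holds). Time passes only in rows, so rows that repeat a pose let the fingers close. It gives the time, the measured TCP pose, the force, the opening and the grip force at its end, in the units of the state.
- state(): the state, without advancing time (a new reading comes with each control period).
- grab_frame(name): name is "scene" or "top" or "wrist"; returns the picture (384x512x3 uint8, blue, green, red); there is no depth.
- camera_params(name): a dict with "camera_matrix" (3x3 intrinsics, pixels), "k1" (the pictures are not rectified: a ray, as slopes to the right and down, at radius r is drawn at 1 + k1 r^2 times it, then the intrinsics apply), "R" (3x3) and "t" (3): a world point X has camera coordinates R X + t; the wrist camera has in their place "mount" (4x4, takes a point from camera to tool coordinates, whose origin is the TCP and whose axes are the flange's). Camera axes: x right, y down, z forward; pixel columns grow to the right and rows downward; lengths in mm; the calibration is good to about 2 mm. A picture is of the moment at which its call begins: read the wrist's pose just before it. camera_params takes no time and is no camera call.
- job_done(): hands the job in; it is judged then, once.
The state is a dict: "time_s": time; "qpos": joint angles; "qvel": joint speeds; "effort": joint torques, N m; "ee_pos": TCP position; "ee_rot": TCP orientation; "force": force on the tool from outside, world axes, zero at the start; "torque": the same for the moment, N m; "gripper_width": finger opening in mm; "gripper_force": force on a finger pad.
Only numpy, scipy, OpenCV 4.12 (cv2) and the standard library are available. Lean on these libraries where they do the work, as an engineer would, in place of code of your own. Each camera call takes 0.05 s, during which the arm holds its last target. There are 200 camera calls.

TASK

Slide the empty black bin in under the grey hopper, square and all the way back to its stop. Then draw the hopper's slide gate open just far enough to let exactly three of the six white couplers drop into the bin, and push the gate fully shut again so that the other three stay in the hopper and the bin stays in its place. Let the gate do the work: do not touch the couplers, and do not disturb the stapler, the solder spool or the reflector lamp.

Things in the scene. Friction and masses are not known exactly. Their poses are not given: they have to be found in the camera images.
- hopper: grey sheet-metal hopper fixed to the desk: a trough open above, on four posts. Origin on the desk under the trough's middle; y along the trough, x across it (from the open front, where the bin goes in, to the back), z up. The trough falls 6 degrees towards +y; inside it is 66 mm wide, end walls at y = +/-90 mm. Flared rim at x = +/-53 mm, 125 mm high at the +y end, 150 mm at the -y end
- hopper_stop (a point): middle of the foot of the hopper's back stop bar (30 mm high), on the desk: hopper x = +48 mm, y = 0. The bin's back wall goes against it. Side guides 216 mm apart lead to it; they begin at the front in splayed lead-ins, 238 mm apart at hopper x = -58 mm, 30 mm high. Posts at hopper x = +/-52, y = +/-114 mm. From desk to the gate 65 mm or more are free for the bin
- gate (a joint): opening of the hopper's bottom slide gate, m: 0 shut, 0.165 fully drawn. A 3 mm steel plate, the trough's whole floor; it slides out along the hopper's +y, 6 degrees downward, with about 3 N of friction and stays where left. The floor opens from the -y end, so the couplers there fall first, each once the gate's edge has passed under its middle; the others stay on it. It may start a few mm open
- gate_edge (a point): middle of the gate's -y edge (upper face): level with the trough's inner -y end wall when shut, moving with the gate. The gate's upper face is 85 mm above the desk at hopper y = 0. The couplers lie in one row packed against the +y end wall with 7 mm slack at the -y end: the edge is under the joint between the k-th coupler and the next at an opening of about 7 + 29 k mm
- gate_grip (a point): middle of the gate's upright black grip, on its draw end outside the trough's +y end; moves with the gate. 64 mm wide (along hopper x), 12 mm thick, top 15 mm above and lower edge 15 mm below this point, the gate's plate 30 mm below. With the gate shut it is at hopper y = 168 mm and 66 mm are free between trough and grip: push it from either side, or pinch it from above
- bin: black open plastic bin, loose, 0.2 to 0.4 kg, in front of the hopper. Origin: centre of its underside; x to its back wall, which goes in first. 165 mm (x) by 196 mm (y); back and sides 3 mm thick, 50 mm high; floor 3 mm; front wall 38 mm high, the upper 22 mm a lip 9 mm thick from x = -82.5 to -73.5 mm, to pinch or push. Fully in: origin at hopper x = -34.5 mm, y = 0, axes parallel
- coupler_1: white plastic conduit coupler, a tube 29 mm in diameter and 62 mm long, about 30 g; origin at its centre, x along its axis. The first in the row, at the hopper's high (-y) end.
- coupler_2: white plastic conduit coupler, a tube 29 mm in diameter and 62 mm long, about 30 g; origin at its centre, x along its axis. Second from the high end.
- coupler_3: white plastic conduit coupler, a tube 29 mm in diameter and 62 mm long, about 30 g; origin at its centre, x along its axis. Third from the high end.
- coupler_4: white plastic conduit coupler, a tube 29 mm in diameter and 62 mm long, about 30 g; origin at its centre, x along its axis. Fourth from the high end.
- coupler_5: white plastic conduit coupler, a tube 29 mm in diameter and 62 mm long, about 30 g; origin at its centre, x along its axis. Fifth from the high end.
- coupler_6: white plastic conduit coupler, a tube 29 mm in diameter and 62 mm long, about 30 g; origin at its centre, x along its axis. Last in the row, against the low (+y) end wall.
- stapler: black desk stapler, 34 x 153 x 50 mm, loose, right of the work; bystander. Origin under its middle.
- solder_spool: small spool of solder, 57 x 63 x 38 mm, loose, left of the work; bystander. Origin under its middle.
- gu10_lamp: reflector lamp standing on its lens, 54 x 51 x 62 mm, loose, near the desk's front edge, left of the work; bystander. Origin under its middle.
Not all that is in view belongs to the job. What is shaped like the coupler_6 but orange or pink is not meant.

How it is judged:
By the outcome, as a careful person would: the job done as asked, in the order asked, and still so for the second after the job is handed in, with the robot touching nothing.
It also fails if it takes over 51 s, if anything falls off the work surface, if the arm or the gripper's body presses on something with over 40 N, if the wrist force passes 120 N, or if a joint passes its speed limit or range.

## Working session

There is one attempt and no reset: what is moved stays moved. The work goes in short steps, Python scripts to look and compute and a tool call to move; the robot and the scene stay as the last step left them, time stands still between calls to the robot, and variables do not carry over. Pictures are saved under pics/ and viewed, at most 13 in all, crops included, and the job is handed in when it is done.

Besides the shell and the picture viewer there is one more tool, called after ">>>" as name(argument=value, ...) on one line, values as JSON. step_arm: Moves the arm, as the interface text tells. Its arguments: {"type":"object","properties":{"plan":{"type":"array","items":{"type":"array","items":{"type":"array","items":{"type":"number"}}}},"newtons":{"type":"number"}},"required":["plan"]}

```bash
mkdir -p pics; ls
python3 - <<'E'
from workcell import *
import cv2,numpy as np
s=state();print({k:np.round(v,3).tolist() for k,v in s.items()},nose_length)
for n in("scene","top"):
    cv2.imwrite(f"pics/{n}0.png",grab_frame(n));print(n,camera_params(n))
print(camera_params("wrist"))
E
```

```text
pics
{'time_s': 0.0, 'qpos': [74.655, 18.351, 89.707, -0.001, 72.044, -1.148], 'qvel': [0.007, -0.018, 0.037, -0.025, 0.013, 0.018], 'effort': [0.001, -41.246, -23.197, 0.073, 0.046, -0.0], 'ee_pos': [140.924, 556.973, 235.125], 'ee_rot': [-179.898, -0.001, 165.803], 'force': [-0.154, -0.5, 0.168], 'torque': [0.008, 0.007, 0.01], 'gripper_force': 0.0, 'gripper_width': 91.349} 22.0
scene {'camera_matrix': array([[496.34617449,   0.        , 258.06570612],
       [  0.        , 496.34617449, 183.95451967],
       [  0.        ,   0.        ,   1.        ]]), 'k1': 0.0007549464949103355, 'R': array([[ 4.49745526e-01, -8.93156720e-01, -1.86543489e-04],
       [-6.10039914e-01, -3.07030616e-01, -7.30468004e-01],
       [ 6.52365132e-01,  3.28638515e-01, -6.82946895e-01]]), 't': array([-410.4365349 ,  367.90916546,  904.80423036])}
top {'camera_matrix': array([[441.81242569,   0.        , 255.09073448],
       [  0.        , 441.81242569, 191.78740801],
       [  0.        ,   0.        ,   1.        ]]), 'k1': 0.024133231994006722, 'R': array([[ 0.01843702, -0.99972031,  0.01481173],
       [-0.98079532, -0.02096095, -0.19391022],
       [ 0.19416645, -0.01095215, -0.98090746]]), 't': array([-170.36938815,  558.8884666 , 1058.52007793])}
{'camera_matrix': array([[320.69533249,   0.        , 259.08926889],
       [  0.        , 320.69533249, 189.41323768],
       [  0.        ,   0.        ,   1.        ]]), 'k1': -0.08376725148556347, 'mount': array([[-8.04078050e-04, -9.70957366e-01, -2.39251223e-01,
         6.77083219e+01],
       [ 9.99999561e-01, -6.65415065e-04, -6.60343702e-04,
         5.23090117e-01],
       [ 4.81964214e-04, -2.39251648e-01,  9.70957474e-01,
        -1.48551777e+02],
       [ 0.00000000e+00,  0.00000000e+00,  0.00000000e+00,
         1.00000000e+00]])}
```

View pics/scene0.png

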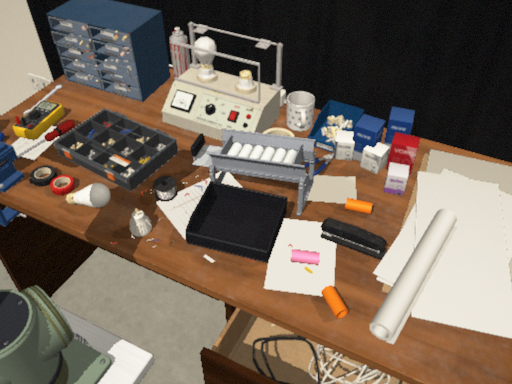

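View pics/top0.png

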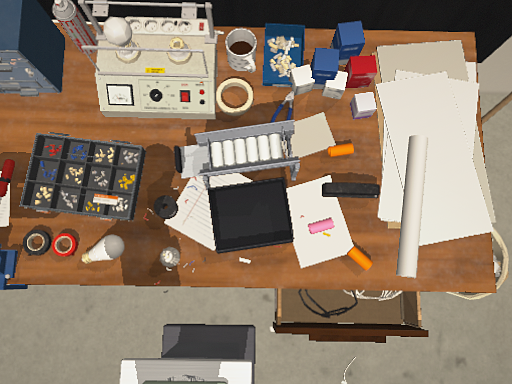

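The scene view shows the bin at about (238,220), the hopper at (260,165) with its white couplers, and the stapler at (353,237). The spool is at (165,188) and the lamp at (140,222). In the top view the gate grip is at (180,160) and the bin at (250,215). The orange and pink tubes are decoys on the desk. Next I'll enlarge the top view.

```bash
cat > h.py <<'E'
import numpy as np,cv2
from workcell import *
def ray(n,px,pose=None):
    p=camera_params(n);K=p["camera_matrix"]
    d=(np.array(px,float)-K[:2,2])/K[0,0]
    u=d.copy()
    for _ in range(20): u=d/(1+p["k1"]*(u@u))
    v=np.r_[u,1]
    if n=="wrist":
        from scipy.spatial.transform import Rotation as Ro
        R=Ro.from_euler("xyz",pose["ee_rot"],degrees=True).as_matrix();M=p["mount"]
        return np.array(pose["ee_pos"])+R@M[:3,3],R@M[:3,:3]@v
    return -p["R"].T@p["t"],p["R"].T@v
def onz(n,px,z,pose=None):
    o,v=ray(n,px,pose);return o+v*(z-o[2])/v[2]
E
python3 - <<'E'
import cv2
from h import *
a=cv2.imread("pics/top0.png")[110:260,150:350]
cv2.imwrite("pics/topc.png",cv2.resize(a,None,fx=4,fy=4,interpolation=cv2.INTER_CUBIC))
for n,q,z in [("bin c",(250,215),30),("grip",(180,160),85),("row",(248,151),95),("spool",(165,207),30),("lamp",(170,258),50),("stapler",(350,189),40)]: print(n,onz("top",q,z).round())
E
```

```text
bin c [ 507. -148.   30.]
grip [633.  29.  85.]
row [ 657. -139.   95.]
spool [523.  70.  30.]
lamp [393.  46.  50.]
stapler [ 578. -403.   40.]
```

View pics/topc.png

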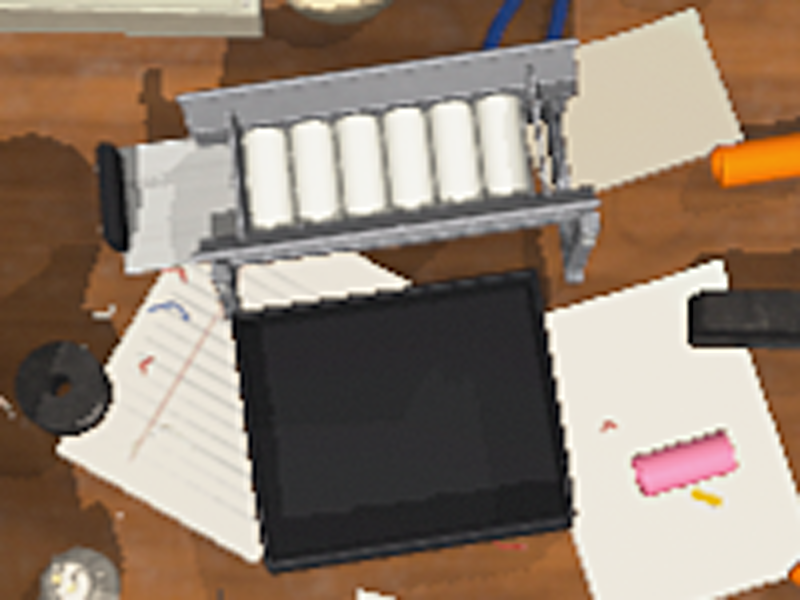

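```bash
cat > m.py <<'E'
from h import *
f=lambda c,z:onz("top",(150+c[0]/4-.375,110+c[1]/4-.375),z)
d=lambda a,b:(np.linalg.norm((a-b)[:2]).round(1),np.degrees(np.arctan2(*(a-b)[:2][::-1])).round(2))
B=[f((233,315),50),f((540,275),50),f((270,568),38),f((572,522),38)]
H=[f((180,97),125),f((578,42),150),f((195,258),125),f((598,203),150)]
G=f((113,198),115-18)
print(np.round(B,1),np.round(H,1),G.round(1))
print("bin back,front,left,right",d(B[0],B[1]),d(B[2],B[3]),d(B[0],B[2]),d(B[1],B[3]),np.mean(B,0).round(1))
print("hop back,front",d(H[0],H[1]),d(H[2],H[3]),d(H[0],H[2]),d(H[1],H[3]),np.mean(H,0).round(1))
# coupler row ends at z~101
c=[f((268,178),98),f((505,145),103)];print("couplers",np.round(c,1),d(*c))
E
python3 m.py
```

```text
[[ 569.6  -39.4   50. ]
 [ 599.9 -234.1   50. ]
 [ 411.7  -67.6   38. ]
 [ 444.  -256.    38. ]] [[ 688.2   -9.6  125. ]
 [ 719.6 -248.   150. ]
 [ 588.4  -22.9  125. ]
 [ 620.7 -259.9  150. ]] [631.7  32.3  97. ]
bin back,front,left,right (np.float64(197.0), np.float64(98.84)) (np.float64(191.1), np.float64(99.73)) (np.float64(160.4), np.float64(10.12)) (np.float64(157.4), np.float64(8.0)) [ 506.3 -149.3   44. ]
hop back,front (np.float64(240.5), np.float64(97.52)) (np.float64(239.2), np.float64(97.76)) (np.float64(100.6), np.float64(7.61)) (np.float64(99.6), np.float64(6.86)) [ 654.2 -135.1  137.5]
couplers [[ 646.4  -62.3   98. ]
 [ 669.3 -207.8  103. ]] (np.float64(147.3), np.float64(98.97))
```

>>> step_arm(plan=[[[-50.9, -59, -6.5, -0.384, 1], [-50.9, -59, -6.5, -0.384, 1], [-50.9, -59, -6.5, -0.384, 1], [-50.9, -59, -6.5, -0.384, 1], [-50.9, -59, -6.5, -0.384, 1], [-50.9, -59, -6.5, -0.384, 1], [-50.9, -59, -6.5, -0.384, 1], [-50.9, -59, -6.5, -0.384, 1], [-50.9, -59, -6.5, -0.384, 1], [-50.9, -59, -6.5, -0.384, 1], [-50.9, -59, -6.5, -0.384, 1], [-50.9, -59, -6.5, -0.384, 1], [-50.9, -59, -6.5, -0.384, 1], [-50.9, -59, -6.5, -0.384, 1], [-50.9, -59, -6.5, -0.384, 1], [-50.9, -59, -6.5, -0.384, 1], [-50.9, -59, -6.5, -0.384, 1]]])

```text
time_s: 2.22
ee_pos: [489.4, -138.4, 301.1]
ee_rot: [180.0, 0.0, -172.1]
force: [0.4, -0.2, 0.2]
gripper_width: 90.7
gripper_force: 0.0
```

Run:
```python
from h import *
import json
s=state();a=grab_frame("wrist");cv2.imwrite("pics/w1.png",a)
json.dump({k:np.array(s[k]).tolist() for k in("ee_pos","ee_rot")},open("w1.json","w"));print(s["time_s"],s["ee_pos"],s["ee_rot"],s["qpos"])
cv2.imwrite("pics/w1v.png",cv2.resize(a,(800,600),interpolation=cv2.INTER_CUBIC))
```

```text
2.225 [ 489.43361145 -138.44258846  301.13085469] [ 1.79993407e+02  1.36440108e-02 -1.72115932e+02] [-1.70970141e+01  1.02077739e+01  9.13077517e+01  1.19795756e-02
  7.84748913e+01 -1.14983476e+02]
```

View pics/w1v.png

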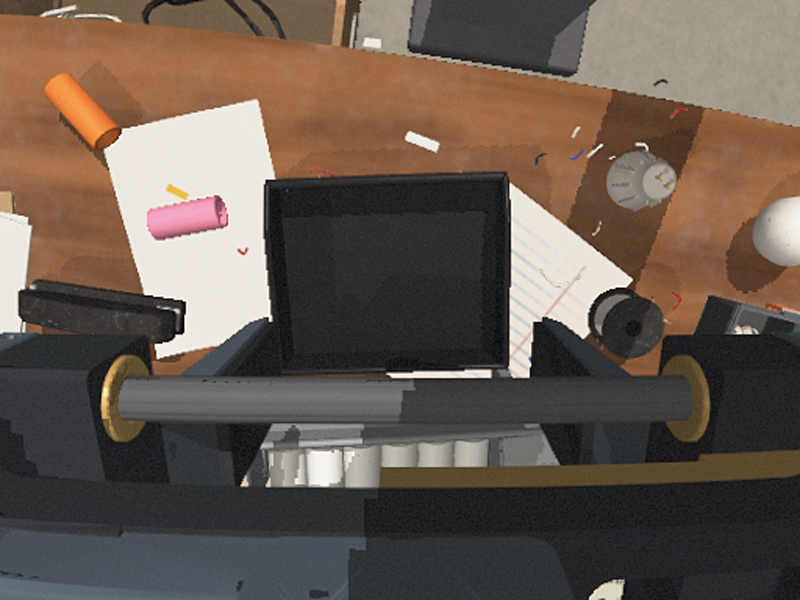

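>>> step_arm(plan=[[[-5, 0, 0, 0, 1], [-11, 0, 0, 0, 1], [-17, 0, 0, 0, 1], [-17, 0, 0, 0, 1], [-17, 0, 0, 0, 1]]])

```text
time_s: 2.9
ee_pos: [657.6, -115.9, 300.5]
ee_rot: [180.0, -0.1, -172.2]
force: [-0.2, 0.0, 0.5]
gripper_width: 91.1
gripper_force: 0.0
```

Run:
```python
from h import *
import json
p=json.load(open("w1.json"))
g=lambda c,z:onz("wrist",np.array(c)*.64-.18,z,p)
B=[g((508,367),50),g((284,371),50),g((508,173),38),g((265,181),38)]
d=lambda a,b:(np.linalg.norm((a-b)[:2]).round(1),np.degrees(np.arctan2(*(a-b)[:2][::-1])).round(2))
print(np.round(B,1),d(B[0],B[1]),d(B[2],B[3]),d(B[0],B[2]),d(B[1],B[3]),np.mean(B,0))
for c in((640,180),(627,322)): print(g(c,40))
s=state();a=grab_frame("wrist");cv2.imwrite("pics/w2.png",a)
json.dump({k:np.array(s[k]).tolist() for k in("ee_pos","ee_rot")},open("w2.json","w"));print(s["time_s"],s["ee_pos"],s["ee_rot"])
cv2.imwrite("pics/w2v.png",cv2.resize(a,(800,600),interpolation=cv2.INTER_CUBIC))
```

```text
[[ 569.9  -37.9   50. ]
 [ 599.8 -227.7   50. ]
 [ 410.6  -65.2   38. ]
 [ 443.3 -258.7   38. ]] (np.float64(192.1), np.float64(98.97)) (np.float64(196.3), np.float64(99.6)) (np.float64(161.6), np.float64(9.71)) (np.float64(159.5), np.float64(11.21)) [ 505.8840285 -147.3717999   44.       ]
[399.75398249  43.02024649  40.        ]
[519.06704022  60.61140059  40.        ]
2.9 [ 657.59283827 -115.91545031  300.51534418] [ 1.79978678e+02 -9.02601303e-02 -1.72159656e+02]
```

View pics/w2v.png

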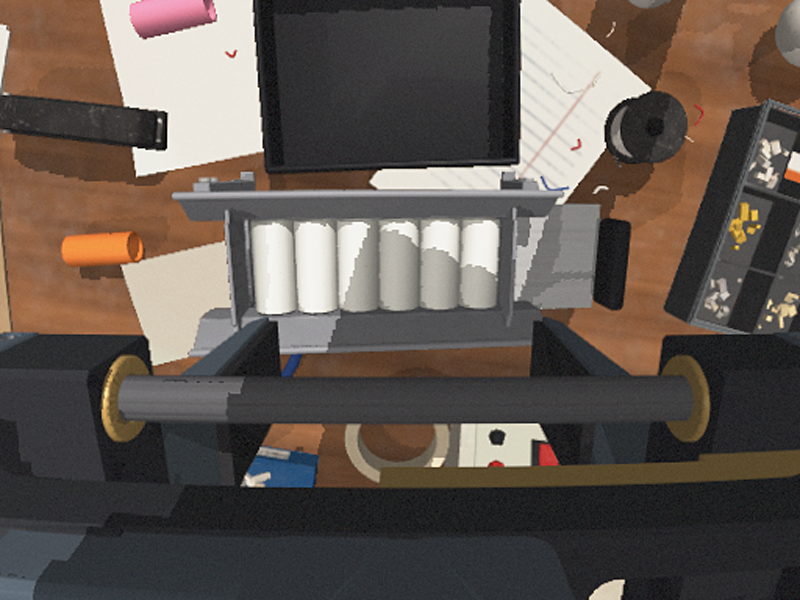

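The first wrist view shows the bin with its front corners at (265,181) and (508,173) and its back edge at row 369. The second shows the hopper's front rim from (173,195) to (562,197). The couplers lie between columns 252 and 500, and the black grip is at (613,265).

Run:
```python
from h import *
import json
p=json.load(open("w2.json"))
g=lambda c,z:onz("wrist",np.array(c)*.64-.18,z,p)
ang=lambda a,b:(np.linalg.norm((a-b)[:2]).round(1),np.degrees(np.arctan2(*(b-a)[:2][::-1])).round(2)+90)
r=[g((173,195),150),g((562,197),125)];print("rim",np.round(r,1),ang(r[0],r[1]))
# coupler extreme edges at mid-height z (gate 85 - y tan6 +14.5)
c=[g((252,267),99.5+8),g((500,264),99.5-8)];print("coup",np.round(c,1),ang(*c))
e=[g((275,222),108+6),g((480,222),108-6)];print("coupler front ends top",np.round(e,1),ang(*e))
w=[g((248,225),100),g((505,222),85)]
b=[g((265,171),50),g((519,163),50)];print("binback",np.round(b,1),ang(*b))
G=[g((630,222),112),g((623,309),112)];print("grip outer top",np.round(G,1),ang(*G),np.mean(G,0))
```

```text
rim [[ 620.4 -260.6  150. ]
 [ 590.7  -22.7  125. ]] (np.float64(239.7), np.float64(187.11))
coup [[ 667.4 -221.8  107.5]
 [ 644.4  -47.6   91.5]] (np.float64(175.7), np.float64(187.51999999999998))
coupler front ends top [[ 633.2 -206.5  114. ]
 [ 615.7  -68.8  102. ]] (np.float64(138.8), np.float64(187.26))
binback [[ 602.6 -233.4   50. ]
 [ 569.9  -37.9   50. ]] (np.float64(198.2), np.float64(189.49))
grip outer top [[600.2  31.5 112. ]
 [660.9  41.  112. ]] (np.float64(61.4), np.float64(98.93)) [630.55693426  36.28054942 112.        ]
```

>>> step_arm(plan=[[[6, -0.4, 0, 0.18, 1], [12, -0.7, 0, 0.36, 1], [18, -1, 0, 0.54, 1], [23.1, -1.4, 0, 0.72, 1], [23.1, -1.4, 0, 0.9, 1], [23.1, -1.4, 5, 1.08, 1], [23.1, -1.4, 10, 1.26, 1], [23.1, -1.4, 14, 1.44, 1], [23.1, -1.4, 18, 1.542, 1], [23.1, -1.4, 20, 1.542, 1], [23.1, -1.4, 20, 1.542, 1], [23.1, -1.4, 20, 1.542, 1]]])

```text
time_s: 4.45
ee_pos: [431.4, -161.8, 102.4]
ee_rot: [179.9, 0.1, 99.4]
force: [-0.0, -1.4, -0.6]
gripper_width: 91.7
gripper_force: 0.0
```

Run:
```python
from h import *
s=state();print(s["ee_pos"],s["ee_rot"],s["qpos"])
a=grab_frame("top")[110:270,150:350];b=grab_frame("scene")[120:290,130:330]
a=cv2.resize(a,(400,320),interpolation=2);b=cv2.resize(b,(400,340),interpolation=2)
cv2.imwrite("pics/t3.png",np.hstack([a,b[:320]]))
```

```text
[ 431.43638266 -161.81489081  102.43776673] [1.79862104e+02 7.98741465e-02 9.94337323e+01] [-2.19917550e+01  1.59164451e+01  1.15221702e+02  4.97751401e-03
  4.87025383e+01 -3.14288632e+01]
```

View pics/t3.png

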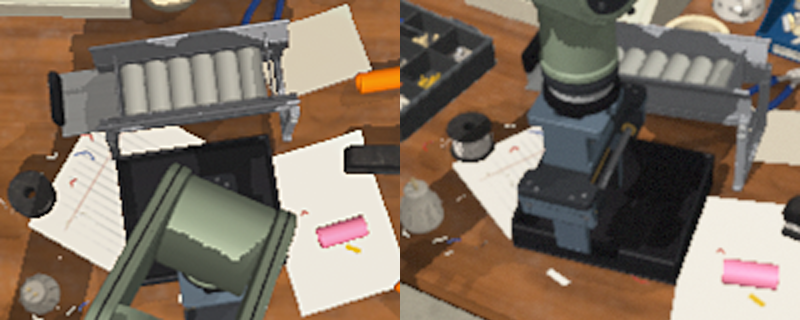

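The gripper straddles the bin's front lip (right half, about (575,225)), so I'll go down and pinch it.

>>> step_arm(plan=[[[0, 0, 3, 0, 1], [0, 0, 6, 0, 1], [0, 0, 7.1, 0, 1], [0, 0, 7.1, 0, 1], [0, 0, 7.1, 0, 0], [0, 0, 7.1, 0, 0], [0, 0, 7.1, 0, 0], [0, 0, 7.1, 0, 0], [0, 0, 7.1, 0, 0], [0, 0, 7.1, 0, 0], [0, 0, 7.1, 0, 0], [0, 0, 7.1, 0, 0]]], newtons=30)

```text
time_s: 6.05
ee_pos: [431.2, -161.5, 29.9]
ee_rot: [-180.0, -0.0, 99.5]
force: [-0.0, -0.6, 0.1]
gripper_width: 13.9
gripper_force: 0.0
```

>>> step_arm(plan=[[[0, 0, 0, 0, 0], [0, 0, 0, 0, 0], [0, 0, 0, 0, 0]]])

```text
time_s: 6.42
ee_pos: [431.0, -161.4, 29.9]
ee_rot: [-180.0, -0.0, 99.5]
force: [-2.1, 0.0, 0.7]
gripper_width: 9.0
gripper_force: 30.0
```

>>> step_arm(plan=[[[-0.15, 0.05, 0, 0.02, 0], [-0.35, 0.17, 0, 0.038, 0], [-0.35, 0.17, 0, 0.038, 0], [-0.4, 1.1, 0, 0.038, 0], [-0.43, 2, 0, 0.038, 0], [-0.47, 3, 0, 0.038, 0], [-0.5, 4, 0, 0.038, 0], [-0.54, 5, 0, 0.038, 0], [-0.58, 6, 0, 0.038, 0], [-0.61, 6.87, 0, 0.038, 0], [-0.61, 6.87, 0, 0.038, 0], [-0.61, 6.87, 0, 0.038, 0]]])

```text
time_s: 7.92
ee_pos: [500.8, -156.3, 29.9]
ee_rot: [179.9, 0.0, 97.3]
force: [0.9, -0.3, -2.3]
gripper_width: 8.9
gripper_force: 30.0
```

>>> step_arm(plan=[[[0, 0, 0, 0, 1], [0, 0, 0, 0, 1], [0, 0, 0, 0, 1], [0, 0, -3.5, 0, 1], [0, 0, -6, 0, 1], [0, -2, -7, 0, 1], [0, -4.5, -7, -0.18, 1], [0, -4.5, -7, -0.36, 1], [0, -4.5, -7, -0.54, 1], [0, -4.5, -7, -0.72, 1], [0, -4.5, -7, -0.9, 1], [0, -4.5, -7, -1.08, 1], [0, -4.5, -7, -1.26, 1], [0, -4.5, -7, -1.44, 1], [0, -4.5, -7, -1.571, 1], [0, -4.5, -4, -1.571, 1], [0, -4.5, -0.5, -1.571, 1], [0, -4.5, -0.5, -1.571, 1]]])

```text
time_s: 10.18
ee_pos: [451.7, -161.0, 32.7]
ee_rot: [179.8, -0.4, -172.7]
force: [0.3, -0.3, -0.0]
gripper_width: 91.1
gripper_force: 0.0
```

Run:
```python
from h import *
import json
s=state();print(s["ee_pos"],s["ee_rot"],s["qpos"])
json.dump({k:np.array(s[k]).tolist() for k in("ee_pos","ee_rot")},open("w4.json","w"))
a=grab_frame("top")[110:260,150:350];b=grab_frame("wrist")
cv2.imwrite("pics/w4.png",np.hstack([cv2.resize(a,(400,300),interpolation=2),cv2.resize(b,(400,300))]))
```

```text
[ 451.69415244 -161.01545351   32.69760282] [ 179.78546431   -0.40183846 -172.72994332] [-2.09929440e+01  2.34048831e+01  1.16923174e+02 -2.04261705e-03
  4.01274616e+01 -1.18260681e+02]
```

View pics/w4.png

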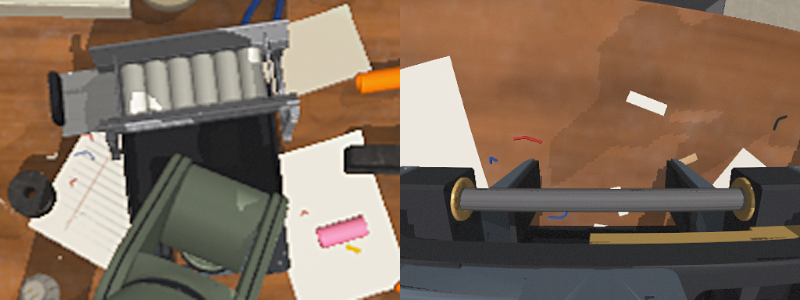

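>>> step_arm(plan=[[[-1.5, 0, 0, 0, 1], [-2.5, 0, 0, 0, 1], [-3.2, 0, 0, 0, 1], [-4, 0, 0, 0, 1], [-4.8, 0, 0, 0, 1], [-5.5, 0, 0, 0, 1], [-6, 0, 0, 0, 1], [-6.4, 0, 0, 0, 1], [-6.7, 0, 0, 0, 1], [-6.7, 0, 0, 0, 1]]])

```text
time_s: 11.52
ee_pos: [521.0, -153.5, 34.8]
ee_rot: [180.0, -0.1, -172.7]
force: [-5.9, -1.6, 3.0]
gripper_width: 91.2
gripper_force: 2.6
```

>>> step_arm(plan=[[[-0.2, 0, 0, 0, 1], [-0.4, 0, 0, 0, 1], [-0.4, 0, 0, 0, 1]]])

```text
time_s: 11.9
ee_pos: [521.2, -153.5, 34.9]
ee_rot: [179.9, -0.6, -172.7]
force: [-13.6, -5.3, 12.2]
gripper_width: 91.5
gripper_force: 7.6
```

>>> step_arm(plan=[[[1, 0, 0, 0, 1], [4, 0, 0, 0, 1], [4, 0, -6, 0, 1], [4, 0, -12, 0, 1], [4, 0, -18, 0, 1], [4, 0, -24, 0, 1], [0, 2, -26.7, 0, 1], [-5.5, 4, -26.7, 0, 1], [-11.2, 4.9, -26.7, 0, 1], [-11.2, 4.9, -26.7, 0, 1], [-11.2, 4.9, -26.7, 0, 1], [-11.2, 4.9, -26.7, 0, 1]]])

```text
time_s: 13.4
ee_pos: [629.9, -90.6, 302.5]
ee_rot: [-180.0, 0.1, -172.8]
force: [0.1, -0.2, -0.2]
gripper_width: 90.9
gripper_force: 0.0
```

Run:
```python
from h import *
import json
s=state();a=grab_frame("wrist");print(s["ee_pos"],s["ee_rot"])
json.dump({k:np.array(s[k]).tolist() for k in("ee_pos","ee_rot")},open("w5.json","w"))
cv2.imwrite("pics/w5.png",cv2.resize(a,(800,600),interpolation=2))
```

```text
[629.91508127 -90.59766315 302.51957596] [-1.79991658e+02  5.19694441e-02 -1.72754720e+02]
```

View pics/w5.png

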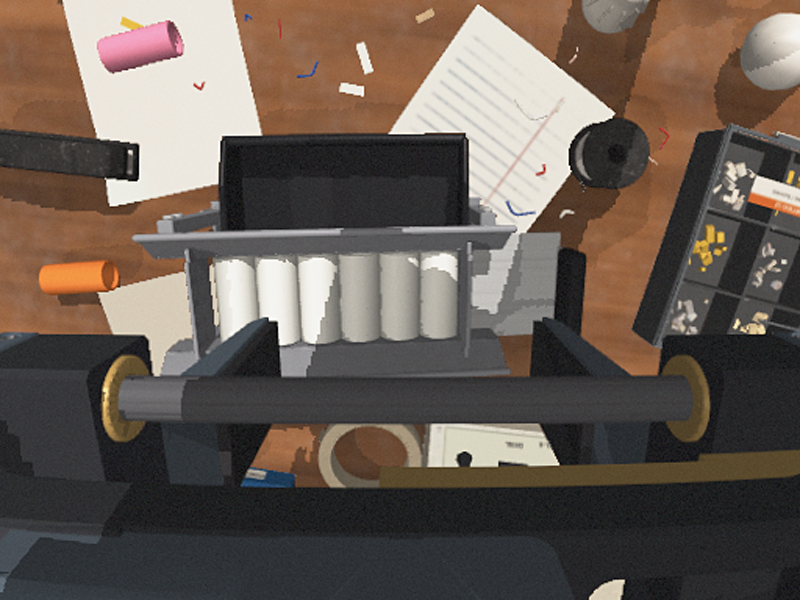

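The bin is between the guides, with its front edge from (221,136) to (467,134). The rim runs from (134,238) to (516,229), and the grip is at (570,295).

Run:
```python
from h import *
import json
p=json.load(open("w5.json"))
g=lambda c,z:onz("wrist",np.array(c)*.64-.18,z,p)
ang=lambda a,b:(np.linalg.norm((a-b)[:2]).round(1),(np.degrees(np.arctan2(*(b-a)[:2][::-1]))+90-180).round(2))
O=np.array([656.5,-136]);t=np.radians(7.3);U=np.array([[np.cos(t),np.sin(t)],[-np.sin(t),np.cos(t)]])
hp=lambda q:(U@(q[:2]-O)).round(1)
for n,a,b,za,zb in [("binfront",(221,136),(467,134),38,38),("rim",(134,236),(516,229),150,125),("grip outer top",(585,251),(581,338),112,112),("coup",(215,300),(459,297),107.5,91.5)]:
    A,B=g(a,za),g(b,zb);print(n,A.round(1),B.round(1),ang(A,B),hp((A+B)/2))
```

```text
binfront [ 551.2 -248.9   38. ] [526.3 -53.7  38. ] (np.float64(196.8), np.float64(7.26)) [-118.7   -0.2]
rim [ 619.6 -260.1  150. ] [588.8 -22.4 125. ] (np.float64(239.7), np.float64(7.37)) [-52.5   1.5]
grip outer top [598.5  31.  112. ] [660.8  41.4 112. ] (np.float64(63.1), np.float64(-80.49)) [ -4.8 174.2]
coup [ 666.9 -222.7  107.5] [646.5 -47.8  91.5] (np.float64(176.1), np.float64(6.63)) [0.3 0.7]
```

>>> step_arm(plan=[[[-0.8, 6, 0, 0, 0.5], [-1.7, 11.9, 0, 0, 0.5], [-1.7, 11.9, 4, 0, 0.5], [-1.7, 11.9, 9, 0, 0.5], [-1.7, 11.9, 13, 0, 0.5], [-1.7, 11.9, 13, 0, 0.5], [-1.7, 11.9, 13, 0, 0.5]]])

```text
time_s: 14.32
ee_pos: [633.4, 29.7, 174.2]
ee_rot: [-180.0, 0.2, -172.7]
force: [1.0, -0.1, 0.8]
gripper_width: 45.7
gripper_force: 0.0
```

Run:
```python
from h import *
s=state();print(s["ee_pos"],s["gripper_width"])
a=grab_frame("top")[110:230,140:300];b=grab_frame("scene")[110:230,150:310]
cv2.imwrite("pics/t6.png",np.hstack([cv2.resize(x,(400,300),interpolation=2) for x in(a,b)]))
```

```text
[633.3916293   29.71938764 174.23081721] 45.6599926098741
```

View pics/t6.png

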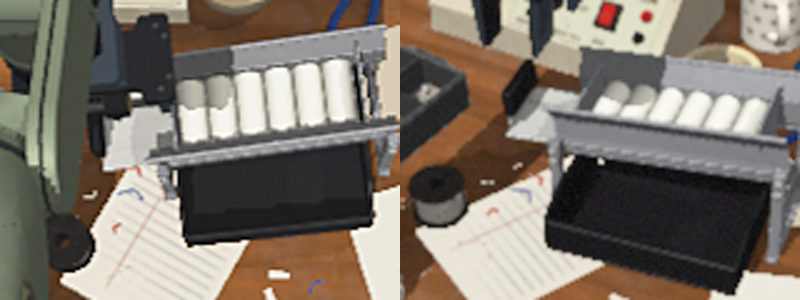

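The bin sits under the hopper, and the fingers hang above the grip on both sides of it. I'll go down and pinch gently.

>>> step_arm(plan=[[[0, 0, 2.5, 0, 0.5], [0, 0, 5, 0, 0.5], [0, 0, 7.1, 0, 0.5], [0, 0, 7.1, 0, 0.5], [0, 0, 7.1, 0, 0], [0, 0, 7.1, 0, 0], [0, 0, 7.1, 0, 0], [0, 0, 7.1, 0, 0], [0, 0, 7.1, 0, 0], [0, 0, 7.1, 0, 0]]], newtons=15)

```text
time_s: 15.68
ee_pos: [632.8, 30.3, 101.7]
ee_rot: [180.0, 0.1, -172.7]
force: [-1.5, 1.2, 5.4]
gripper_width: 14.4
gripper_force: 15.0
```

>>> step_arm(plan=[[[0, -0.2, -0.02, 0, 0], [0, -0.4, -0.04, 0, 0], [0, -0.6, -0.06, 0, 0], [0, -0.6, -0.06, 0, 0]]], newtons=20)

```text
time_s: 16.18
ee_pos: [633.4, 25.9, 102.2]
ee_rot: [179.8, 0.1, -172.7]
force: [-1.6, 5.5, 6.2]
gripper_width: 14.5
gripper_force: 20.0
```

>>> step_arm(plan=[[[0, -0.2, -0.02, 0, 0], [0, -0.3, -0.03, 0, 0], [0, -0.3, -0.03, 0, 0]]], newtons=25)

```text
time_s: 16.55
ee_pos: [633.4, 25.8, 102.2]
ee_rot: [179.6, 0.1, -172.8]
force: [-1.0, 15.2, 4.6]
gripper_width: 14.6
gripper_force: 25.0
```

>>> step_arm(plan=[[[0, 0.8, 0.05, 0, 0], [0, 1.6, 0.13, 0, 0], [0, 2.4, 0.21, 0, 0], [0, 3.2, 0.3, 0, 0], [0, 4, 0.38, 0, 0], [0, 4.8, 0.46, 0, 0], [0, 5.6, 0.55, 0, 0], [0, 6.4, 0.63, 0, 0], [0, 7.2, 0.72, 0, 0], [0, 8, 0.8, 0, 0], [0, 8.8, 0.88, 0, 0], [0, 9.3, 0.93, 0, 0], [0, 9.7, 0.97, 0, 0], [0, 9.7, 0.97, 0, 0], [0, 9.7, 0.97, 0, 0], [0, 9.7, 0.97, 0, 0]]], newtons=25)

```text
time_s: 18.55
ee_pos: [621.0, 117.0, 92.5]
ee_rot: [-180.0, -0.0, -172.7]
force: [-3.0, -1.1, 6.0]
gripper_width: 14.2
gripper_force: 25.0
```

Run:
```python
from h import *
s=state();print(s["ee_pos"])
a=grab_frame("top")[110:230,140:300];b=grab_frame("scene")[110:230,150:310]
cv2.imwrite("pics/t7.png",np.hstack([cv2.resize(x,(400,300),interpolation=2) for x in(a,b)]))
```

```text
[620.9620971  117.02830701  92.51300374]
```

View pics/t7.png

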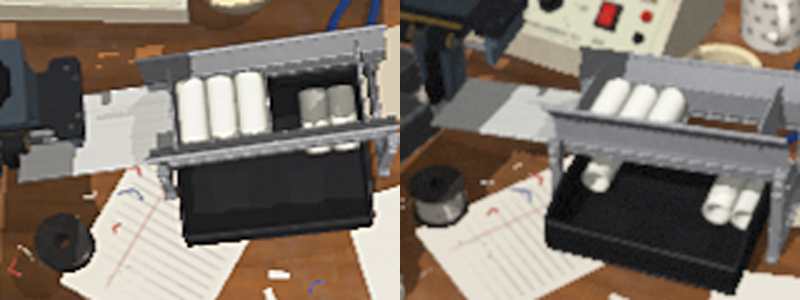

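Three couplers are in the bin and three are still in the hopper, with the gate about 92 mm open. Now I'll push it shut.

>>> step_arm(plan=[[[0, -0.6, -0.06, 0, 0], [0, -1.3, -0.13, 0, 0], [0, -2, -0.21, 0, 0], [0, -2.7, -0.28, 0, 0], [0, -3.4, -0.35, 0, 0], [0, -4.1, -0.42, 0, 0], [0, -4.8, -0.5, 0, 0], [0, -5.5, -0.57, 0, 0], [0, -6.2, -0.64, 0, 0], [0, -6.9, -0.71, 0, 0], [0, -7.6, -0.78, 0, 0], [0, -8.3, -0.85, 0, 0], [0, -9, -0.92, 0, 0], [0, -9.4, -0.95, 0, 0], [0, -9.7, -0.97, 0, 0], [0, -9.7, -0.97, 0, 0], [0, -9.7, -0.97, 0, 0]]], newtons=25)

```text
time_s: 20.78
ee_pos: [633.4, 25.8, 102.2]
ee_rot: [179.5, 0.1, -172.8]
force: [-1.5, 14.6, 5.1]
gripper_width: 14.6
gripper_force: 25.0
```

>>> step_arm(plan=[[[0, 0.3, 0, 0, 0], [0, 0.3, 0, 0, 0.5], [0, 0.3, 0, 0, 0.5], [0, 0.3, 0, 0, 0.5], [0, 0.3, 0, 0, 0.5], [0, 0.3, 0, 0, 0.5], [0, 0.3, -3, 0, 0.5], [0, 0.3, -8, 0, 0.5], [0, 0.3, -14, 0, 0.5], [0, 0.3, -20, 0, 0.5], [0, -6, -20, 0, 0.5], [1.7, -11.6, -20, 0, 0.5], [1.7, -11.6, -20, 0, 0.5], [1.7, -11.6, -20, 0, 0.5], [1.7, -11.6, -20, 0, 0.5]]])

```text
time_s: 22.65
ee_pos: [631.6, -94.8, 301.8]
ee_rot: [180.0, -0.0, -172.6]
force: [-0.1, 0.2, 1.0]
gripper_width: 45.6
gripper_force: 0.0
```

Run:
```python
from h import *
import json
s=state();print(s["ee_pos"],s["ee_rot"],s["time_s"],s["force"])
json.dump({k:np.array(s[k]).tolist() for k in("ee_pos","ee_rot")},open("w8.json","w"))
a=grab_frame("wrist");b=grab_frame("scene")[110:290,100:410]
cv2.imwrite("pics/w8.png",np.vstack([cv2.resize(a,(800,600),interpolation=2)[:380],cv2.resize(b,(378,220),interpolation=2) @ np.eye(3) if 0 else cv2.copyMakeBorder(cv2.resize(b,(379,220),interpolation=2),0,0,0,421,0)]))
```

```text
[631.57635782 -94.76308986 301.75997744] [ 1.79967770e+02 -7.62006882e-05 -1.72620393e+02] 22.65 [-0.14697292  0.19368872  0.95711707]
```

View pics/w8.png

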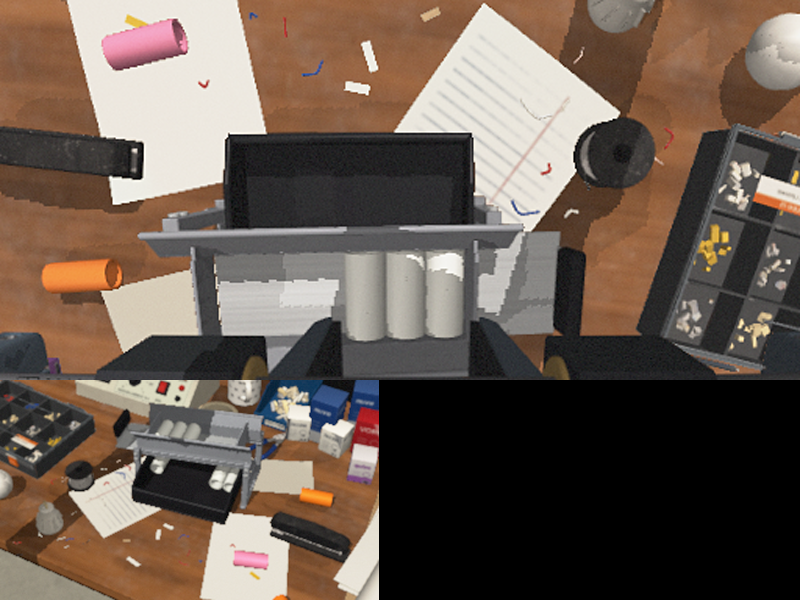

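The gate is shut with three couplers on it and three in the bin, and the bystanders haven't moved. One numeric check of the bin, whose front edge runs from (228,134) to (473,133), and of the grip before I hand in.

Run:
```python
from h import *
import json
p=json.load(open("w8.json"))
g=lambda c,z:onz("wrist",np.array(c)*.64-.18,z,p)
O=np.array([656.5,-136]);t=np.radians(7.3);U=np.array([[np.cos(t),np.sin(t)],[-np.sin(t),np.cos(t)]])
for n,a,b,z,w in [("bin",(227,135),(473,133),38,38),("rim",(139,236),(522,229),150,125),("grip",(585,250),(581,337),112,112)]:
    A,B=g(a,z),g(b,w);print(n,(U@(A[:2]-O)).round(1),(U@(B[:2]-O)).round(1))
```

```text
bin [-118.2  -97.8] [-118.7   98.5]
rim [ -51.1 -119. ] [-52.  120.8]
grip [-36.5 168.5] [ 26.4 171. ]
```

```bash
python3 -c "
from workcell import *
print(job_done())"
```

```text
the job is handed in; nothing more can be done
None
```

I handed the job in at about 23 s. The bin is square under the hopper and was pushed until it met a firm stop, though the camera put its front edge 1–3 mm short of the nominal place. Three couplers are in the bin and three are on the fully shut gate, and the stapler, spool and lamp were not touched.

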